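# Shut the offcut box and hold its sprung lid at the pointer

## Robot

A 6-joint arm with a two-finger parallel gripper is mounted at the origin on the work surface. World frame = base frame: x ahead of the robot, y to its left, z up, the work surface at z = 0. Lengths are in m, angles in degrees, forces in N, time in s.
With the tool pointing down it reaches from about 0.375 to 0.9 m from the base axis. Payload 3.1 kg.
Tool frame: the origin (TCP) lies midway between the tips of the shut fingers; the grasp point (between the pads) lies 19 mm behind it (bot.grip_depth is the distance from the TCP to the grasp point, in m); z points along the fingers, y is the line along which they close (so a half turn about z gives the same grasp; the last joint's range is limited). The gripper opens to 85 mm and grips with 20 to 120 N. Pads are 22 mm wide; open, the fingers measure 114 mm over their backs; the gripper's body (76 mm by 85 mm) begins 54 mm behind the grasp point. The pads swing forward as they close: fully open they stand 13 mm farther back than shut.
Start: joints at [56.465, 30.224, 82.088, -0, 67.689, -10.227], TCP at [0.247, 0.574, 0.231] pointing down, gripper open.
Joint ranges: [-176.69, 176.69], [-43.24, 126.21], [12.49, 139.97], [-82, 262], [0, 151.66], [-163.58, 163.58]. Speed limits (degrees/s): [159.86, 159.86, 180, 180, 180, 180].

## Interface

Orientations are given as a 3x3 rotation matrix whose columns are the frame's x, y, z axes.
In Python, from plant import bot gives the robot as it stands.
- The arm moves only by the tool jog_arm, never from a script. Its arguments are lists of equal length, an entry for each row: "xyz": the shift along the world's x, y, z normalised to -1 to 1, where 1 is 0.03 m, a list of three; "twist": the turn, a rotation vector about the world's x, y, z normalised to -1 to 1, where 1 is 5 degrees, a list of three. In form: {"xyz": [[tx, ty, tz], ...], "twist": [[rx, ry, rz], ...]}. A call has 1 to 10 rows; each row shifts and turns the commanded pose from where the row before left it; what a row does not reach is not made up. A row lasts 1/12 s, in which the tool goes at most 41.7 mm and 7.16 degrees, less where a joint would pass 70% of its speed; a pose out of reach is approached as far as the arm can. A call with a number of a shift or a turn outside -1 to 1 is refused whole. A call with a gripper value outside its range is refused whole. "jaw" is the opening, from -1 (shut) to 1 (fully open), set as the call begins (left out, the last holds). The fingers move at their own pace and stop on an object; "newtons" is the grip in N (left out, the last holds). Time passes only in rows, so rows that do not move let the fingers close. It gives the time, the measured TCP pose, the force, the opening and the grip force at its end, in the units of the state.
- bot.observe(): the state, without advancing time (a new reading comes with each control period).
- bot.camera(name): name is "scene" or "top" or "wrist"; returns the picture (400x640x3 uint8, red, green, blue); there is no depth.
- bot.get_calibration(name): a dict with "vfov" (degrees; the focal length in pixels is half the picture's height over the tangent of half this angle, whatever the lens; pixels are square), "cx", "cy" (the principal point, pixels), "dist" ([k1, k2, p1, p2, k3] as OpenCV has them; the pictures are not rectified), "rvec" (rotation vector, rad) and "tvec" (3), from world to camera coordinates, as OpenCV has them. Camera axes: x right, y down, z forward; pixel columns grow to the right and rows downward; lengths in m; the calibration is good to about 2 mm. A picture is of the moment at which its call begins: read the wrist's pose just before it. get_calibration takes no time and is no camera call; for the wrist camera it gives the pose at the moment of the call.
- bot.close_job(): hands the job in; it is judged then, once.
Trained networks look in the newest picture that a camera, given by its name, has taken for a name from the list of things; names that differ only in an ending like _2 or _b are one class to them, and where a whole thing is asked for, a point or a joint stands for the part that bears it (a point fixed in the world has none). Each returns a list of dicts, best first, with "confidence" (0 to 1); they miss things now and then, are a little off and sometimes report something else, mostly with a low value. They report only what shows in the picture. A call takes as long as a camera call.
- bot.boxes_of(camera, name): "xyz" ([x, y, z] in m, in world coordinates, good to about 4 mm: the middle of the surface that is visible of it).
- bot.trace(camera, name): "region" (400x640 bool, what is visible of it).
- bot.place_of(camera, name): "xyz" ([x, y, z] in m, in world coordinates, good to about 4 mm: a listed point, or the origin of a listed thing).
The state is a dict: "time": time; "joint_positions": joint angles; "joint_velocities": joint speeds; "effort": joint torques, N m; "tcp_pos": TCP position; "tcp_rot": TCP orientation; "contact_force": force on the tool from outside, world axes, zero at the start; "wrist_torque": the same for the moment, N m; "gripper_width": finger opening in m; "grasp_force": force on a finger pad.
Only numpy, scipy, OpenCV 4.12 (cv2) and the standard library are available. Lean on these libraries where they do the work, as an engineer would, in place of code of your own. Each camera call takes 0.05 s, during which the arm holds its last target. There are 200 camera calls.

## Task

Please get the bark offcut box ready for me to drop trimmings in: first push its front door shut until it clicks home on its catch, so nothing spills out. Then take the knob on the front edge of the sprung lid and lift until the lid's side edge is in line with the steel pointer beside it, and finish while still holding the lid steady there; it falls shut if let go. Do not shift the pointer or the tools and cup lying about.

Things in the scene. Friction and masses are not known exactly. Their poses are not given: they have to be found in the camera images.
- offcut_box: Plywood box fixed to the bench, 200 deep (its x) x 240 wide (its y) x 160 mm high, open at top and front but for its lid and door. Origin: centre of its underside. Its -x side is the front with the door; the lid hinges along the top of the back (+x) side; its -y side carries the pointer. It stands at varying places and yaws.
- door (a joint): Angle of the front door (rad): 0 shut and seated, growing as it swings out to the box's -x side about a vertical hinge at the box's +y end. Flat wooden panel 200 wide, 142 high, 12 mm thick, no handle, top edge 150 mm above the bench; starts ajar, stays where left. Between 0.085 and 0.04 a sprung catch resists (about 4 N at the free edge) and pushes it back out; below 0.03 it draws the door to 0.
- door_hinge (a point): Point on the door's vertical hinge line (mid-thickness of the door), at the height of the door's top edge.
- door_free (a point): Top outer corner of the door at its free edge: on the outer face, 200 mm along the door from the hinge line, at the height of its top edge. It moves with the door. Its frame: x is square to the door, pointing inward (into the box), y points along the door from free edge to hinge, z up.
- lid (a joint): Angle of the lid (rad): 0 shut and level (as at the start), grows as its front edge rises; stop at 1.3. A hinge spring plus its weight shuts it: lifting at the knob takes about 3 N at the start and 4 N at 0.7 rad.
- lid_panel: The lid: pale wooden panel 200 long (its x) x 240 wide (its y) x 12 mm thick, about 0.28 kg. Origin: mid-width on the hinge line, mid-thickness; the panel runs to its own -x. Shut, it lies on the box, mid-plane 166 mm above the bench, front edge flush with the box front, 12 mm behind the shut door's outer face. A 12 mm thick stem at the middle of the front edge carries the dark knob.
- knob (a point): Centre of the lid's knob: dark wooden cylinder 22 mm in diameter, 26 mm long, flat ends, axis along the box's y, so it can be pinched end to end from above (26 mm between the fingers) and turns between them as the lid rises. It is 46 mm before the lid's front edge, 246 mm from the hinge line in the lid's mid-plane; lid shut, 166 mm above the bench, free space below and beside it.
- lid_hinge (a point): Point at mid-width on the lid's hinge line, which is level and runs along the box's y.
- lid_edge (a point): Point on the lid's side edge (box's -y side), 140 mm from the hinge line, mid-thickness; it meets the pointer's tip, 17 mm further out, when the lid stands at the marked angle. Its x axis lies in the lid's plane, square to the hinge, pointing from the knob towards the hinge.
- pointer (a joint): Angle of the pointer (rad), measured just as the lid's: it pivots on the lid's hinge line, so the lid is at the mark when both joint values are equal. Set anew between 0.40 and 0.70 each time and stiff; not to be moved.
- pointer_tip (a point): Centre of the round tip (20 mm disc) of the flat steel pointer bar, 140 mm from the hinge line, 17 mm outside the lid's side edge on the box's -y side. The bar is 8 mm wide, 4 mm thick, and stands up at the marked angle. Its x axis runs along the bar from tip to pivot.
- rubber_mallet: Bystander, loose: black rubber mallet head 60 mm diameter x 95 mm with a 220 mm round wooden handle, lying. Leave alone. Origin: under the centre of its head.
- block_mallet: Bystander, loose: wooden block mallet, head 75 x 120 x 75 mm with a 230 mm bar handle, lying. Leave alone. Origin: under the centre of its head.
- bark_cup: Bystander, loose: open cup, 72 mm across, 75 mm high, standing. Leave alone. Origin: centre of its underside.
- hole_punch_center (a point): Bystander, loose: steel hole punch, a rod 18 mm in diameter and 100 mm long, lying; its centre. Leave alone.

How it is judged (in metres and radians):
On the way, in this order (a step that is already met when the one before it is completed fails the run):
1. the front door is shut and seated on its catch while the lid is still down (value of joint door below 0.02 rad and value of joint lid below 0.2 rad), for 0.2 s.
2. the lid is held up at the pointer's angle (angle between the x axis of lid_edge and the x axis of pointer_tip, either way round below 0.07 rad and value of joint door below 0.02 rad), for 0.2 s.
At the end, for the whole second after the job is handed in: The door is seated on its catch (within 0.02 rad of shut), and the fingers are holding the lid (contact over 1 N), steady (under 0.1 rad/s), within 0.07 rad (4 degrees) of the pointer's angle, for the whole last second (all of step 2 and value of joint lid above 0.3 rad and velocity of joint lid between -0.1 and 0.1 rad/s and contact force between the fingers and lid_panel above 1 N); the arm keeps its last pose, push and grip.
It fails at once if the pointer was shifted (over 8 mm at its tip) (distance of pointer_tip from where it was at the start of the episode above 0.008 m).
It fails at once if the rubber mallet was disturbed (over 20 mm) (distance of rubber_mallet from where it was at the start of the episode above 0.02 m).
It fails at once if the block mallet was disturbed (over 20 mm) (distance of block_mallet from where it was at the start of the episode above 0.02 m).
It fails at once if the bark cup was disturbed (over 20 mm) (distance of bark_cup from where it was at the start of the episode above 0.02 m).
It fails at once if the hole punch was disturbed (over 20 mm) (distance of hole_punch_center from where it was at the start of the episode above 0.02 m).
It also fails if it takes over 54 s, if anything falls off the work surface, if the arm or the gripper's body presses on something with over 40 N, if the wrist force passes 120 N, or if a joint passes its speed limit or range.

## Working session

There is one attempt and no reset: what is moved stays moved. The work goes in short steps, Python scripts to look and compute and a tool call to move; the robot and the scene stay as the last step left them, time stands still between calls to the robot, and variables do not carry over. Pictures are saved under pics/ and viewed, at most 10 in all, crops included, and the job is handed in when it is done.

Besides the shell and the picture viewer there is one more tool, called after "Call:" as a command line: name --argument value ..., lists and objects as JSON in quotes. jog_arm: Moves the arm, as the interface text tells. Its arguments: {"type":"object","properties":{"xyz":{"type":"array","items":{"type":"array","items":{"type":"number"}}},"twist":{"type":"array","items":{"type":"array","items":{"type":"number"}}},"jaw":{"type":"number"},"newtons":{"type":"number"}},"required":["xyz","twist"]}

```bash
mkdir -p pics; ls; python3 - <<'E'
from plant import bot
import cv2,numpy as np
for c in ["scene","top"]:
    im=bot.camera(c); cv2.imwrite(f"pics/{c}0.png",im[:,:,::-1])
    for n in ["offcut_box","door_hinge","door_free","knob","lid_hinge","lid_edge","pointer_tip","rubber_mallet","block_mallet","bark_cup","hole_punch_center"]:
        r=bot.place_of(c,n)
        print(c,n,[(np.round(d["xyz"],3).tolist(),round(d["confidence"],2)) for d in r[:2]])
s=bot.observe();print(s["time"],s["tcp_pos"],np.round(s["tcp_rot"],3).tolist(),s["gripper_width"])
E
```

```text
pics
scene offcut_box [([0.541, 0.1, -0.002], 0.76), ([0.675, 0.032, 0.167], 0.5)]
scene door_hinge [([0.581, -0.032, 0.149], 0.7)]
scene door_free [([0.785, -0.012, 0.152], 0.75)]
scene knob [([0.668, 0.032, 0.164], 0.67)]
scene lid_hinge [([0.455, 0.149, 0.166], 0.76)]
scene lid_edge [([0.639, 0.189, 0.161], 0.78)]
scene pointer_tip [([0.623, 0.219, 0.256], 0.4)]
scene rubber_mallet [([0.418, 0.404, -0.002], 0.75)]
scene block_mallet [([0.594, 0.496, -0.003], 0.59)]
scene bark_cup [([0.627, -0.449, -0.003], 0.92)]
scene hole_punch_center [([0.451, -0.456, 0.014], 0.53), ([0.627, -0.45, -0.002], 0.31)]
top offcut_box []
top door_hinge [([0.585, -0.034, 0.148], 0.71)]
top door_free [([0.783, -0.007, 0.153], 0.87), ([0.637, 0.193, 0.168], 0.49)]
top knob [([0.457, -0.451, 0.006], 0.6), ([0.67, 0.032, 0.17], 0.56)]
top lid_hinge [([0.458, 0.151, 0.171], 0.97)]
top lid_edge [([0.639, 0.196, 0.17], 0.95)]
top pointer_tip [([0.618, 0.22, 0.259], 0.38)]
top rubber_mallet [([0.416, 0.405, -0.003], 0.86)]
top block_mallet [([0.594, 0.49, 0.003], 0.78), ([0.414, 0.404, -0.004], 0.52)]
top bark_cup []
top hole_punch_center [([0.455, -0.452, 0.004], 0.68)]
1.2 [0.24725345 0.57398618 0.23131692] [[-0.918, 0.396, -0.0], [0.396, 0.918, -0.0], [0.0, -0.0, -1.0]] 0.08518053994668374
```

View pics/scene0.png

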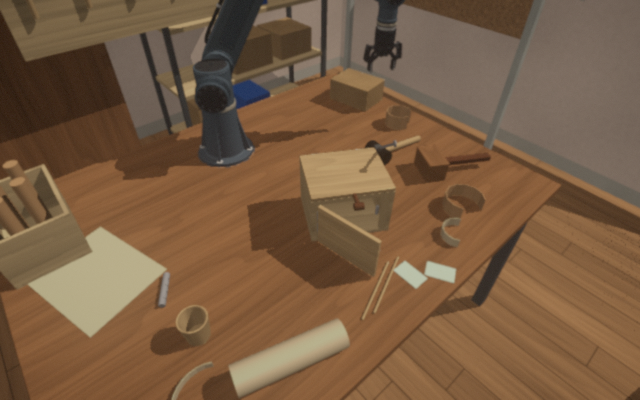

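View pics/top0.png

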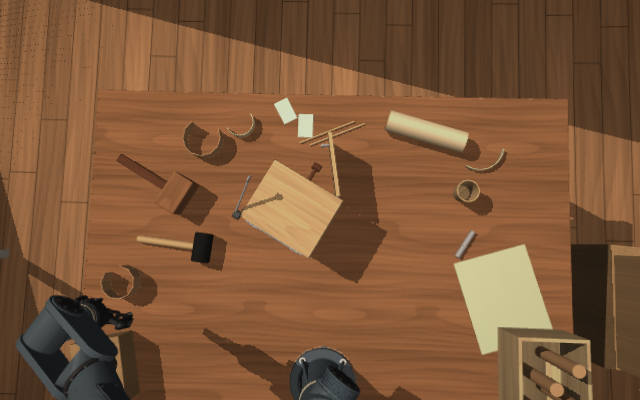

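Call:
jog_arm --xyz '[[0, 0, 1], [0, 0, 1], [0, 0, 1], [0, 0, 1], [0, 0, 0]]' --twist '[[0, 0, -0.6], [0, 0, -0.6], [0, 0, 0], [0, 0, 0], [0, 0, 0]]' --jaw -1 --newtons 40

```text
time: 1.62
tcp_pos: [0.249, 0.5769, 0.3589]
tcp_rot: [[-0.872, 0.489, 0.008], [0.489, 0.872, 0.012], [-0.001, 0.014, -1.0]]
contact_force: [0.3, 0.9, 1.2]
gripper_width: 0.0256
grasp_force: 0.0
```

Call:
jog_arm --xyz '[[0.78, -0.98, 0], [0.78, -0.98, 0], [0.78, -0.98, 0], [0.78, -0.98, 0], [0.78, -0.98, 0], [0.78, -0.98, 0], [0.78, -0.98, 0], [0.78, -0.98, 0], [0.78, -0.98, 0], [0.78, -0.98, 0]]' --twist '[[0, 0, 0], [0, 0, 0], [0, 0, 0], [0, 0, 0], [0, 0, 0], [0, 0, 0], [0, 0, 0], [0, 0, 0], [0, 0, 0], [0, 0, 0]]'

```text
time: 2.45
tcp_pos: [0.482, 0.2783, 0.3511]
tcp_rot: [[-0.872, 0.49, -0.0], [0.49, 0.872, 0.0], [0.0, 0.0, -1.0]]
contact_force: [1.1, 0.2, -0.4]
gripper_width: -0.0001
grasp_force: 0.0
```

Call:
jog_arm --xyz '[[0.78, -0.98, 0], [0.78, -0.98, 0], [0.78, -0.98, 0], [0.78, -0.98, 0], [0.78, -0.98, 0], [0.78, -0.98, 0], [0.78, -0.98, 0], [0.78, -0.98, 0], [0.78, -0.98, 0], [0.78, -0.98, 0]]' --twist '[[0, 0, 0], [0, 0, 0], [0, 0, 0], [0, 0, 0], [0, 0, 0], [0, 0, 0], [0, 0, 0], [0, 0, 0], [0, 0, 0], [0, 0, 0]]'

```text
time: 3.28
tcp_pos: [0.716, -0.0156, 0.3507]
tcp_rot: [[-0.872, 0.49, -0.001], [0.49, 0.872, 0.0], [0.001, -0.0, -1.0]]
contact_force: [0.5, 0.5, -0.6]
gripper_width: -0.0003
grasp_force: 0.0
```

Call:
jog_arm --xyz '[[0.78, -0.98, 0], [0.78, -0.98, 0], [0, 0, 0], [0, 0, 0], [0, 0, 0]]' --twist '[[0, 0, 0], [0, 0, 0], [0, 0, 0], [0, 0, 0], [0, 0, 0]]'

```text
time: 3.7
tcp_pos: [0.7617, -0.0727, 0.3502]
tcp_rot: [[-0.872, 0.49, -0.002], [0.49, 0.872, 0.001], [0.002, 0.0, -1.0]]
contact_force: [0.7, 0.6, -0.2]
gripper_width: -0.0002
grasp_force: 0.0
```

Call:
jog_arm --xyz '[[0, 0, -1], [0, 0, -1], [0, 0, -1], [0, 0, -1], [0, 0, -1], [0, 0, -1], [0, 0, -1], [0, 0, -1], [0, 0, 0], [0, 0, 0]]' --twist '[[0, 0, 0], [0, 0, 0], [0, 0, 0], [0, 0, 0], [0, 0, 0], [0, 0, 0], [0, 0, 0], [0, 0, 0], [0, 0, 0], [0, 0, 0]]'

```text
time: 4.53
tcp_pos: [0.7603, -0.0709, 0.11]
tcp_rot: [[-0.873, 0.488, -0.005], [0.488, 0.873, 0.001], [0.005, -0.001, -1.0]]
contact_force: [0.8, -0.2, 0.7]
gripper_width: 0.0004
grasp_force: 0.0
```

Call:
jog_arm --xyz '[[-0.2, 0.65, 0], [-0.2, 0.65, 0], [-0.07, 0.6, 0], [-0.07, 0.6, 0], [-0.18, 0.56, 0], [-0.18, 0.56, 0], [0, 0, 0]]' --twist '[[0, 0, 0], [0, 0, 0], [0, 0, 0], [0, 0, 0], [0, 0, 0], [0, 0, 0], [0, 0, 0]]'

```text
time: 5.12
tcp_pos: [0.7332, 0.0412, 0.1116]
tcp_rot: [[-0.874, 0.486, -0.002], [0.486, 0.874, 0.002], [0.003, 0.001, -1.0]]
contact_force: [-0.5, 1.0, 0.6]
gripper_width: -0.0001
grasp_force: 0.0
```

Call:
jog_arm --xyz '[[-0.31, 0.52, 0], [-0.31, 0.52, 0], [-0.35, 0.39, 0], [-0.35, 0.39, 0], [0, 0, 0], [0, 0, 0]]' --twist '[[0, 0, 0], [0, 0, 0], [0, 0, 0], [0, 0, 0], [0, 0, 0], [0, 0, 0]]'

```text
time: 5.62
tcp_pos: [0.695, 0.0912, 0.1113]
tcp_rot: [[-0.873, 0.488, -0.0], [0.488, 0.873, -0.0], [0.0, -0.0, -1.0]]
contact_force: [0.8, 0.5, 0.9]
gripper_width: -0.0001
grasp_force: 0.0
```

```bash
cat > look.py <<'E'
from plant import bot
import cv2,numpy as np,sys
def look(c,tag,names=()):
    im=bot.camera(c); cv2.imwrite(f"pics/{tag}.png",im[:,:,::-1])
    for n in names: print(c,n,[(np.round(d["xyz"],4).tolist(),round(d["confidence"],2)) for d in bot.place_of(c,n)[:2]])
    return im
E
python3 - <<'E'
from look import *
for c in("scene","top"): look(c,c+"1",["door_free","door_hinge","knob","lid_hinge","pointer_tip"])
im=cv2.imread("pics/scene1.png")[120:300,260:460]; cv2.imwrite("pics/crop1.png",cv2.resize(im,None,fx=3,fy=3))
s=bot.observe();print(s["tcp_pos"],s["contact_force"])
E
```

```text
scene door_free [([0.7039, 0.1298, 0.1524], 0.7)]
scene door_hinge [([0.5817, -0.0345, 0.1486], 0.71)]
scene knob [([0.671, 0.0319, 0.1666], 0.95), ([0.5837, -0.0304, 0.1501], 0.31)]
scene lid_hinge [([0.454, 0.1524, 0.1666], 0.81), ([0.5847, -0.0344, 0.1485], 0.48)]
scene pointer_tip [([0.4543, 0.151, 0.1645], 0.58)]
top door_free [([0.6997, 0.133, 0.1519], 0.51)]
top door_hinge [([0.586, -0.0364, 0.1475], 0.77)]
top knob [([0.6698, 0.0333, 0.1679], 0.83), ([0.6194, -0.4456, -0.0001], 0.31)]
top lid_hinge []
top pointer_tip [([0.6156, 0.2207, 0.2594], 0.55)]
[0.69552708 0.09018782 0.11126795] [-0.16504745 -0.23547132 -0.84288211]
```

View pics/crop1.png

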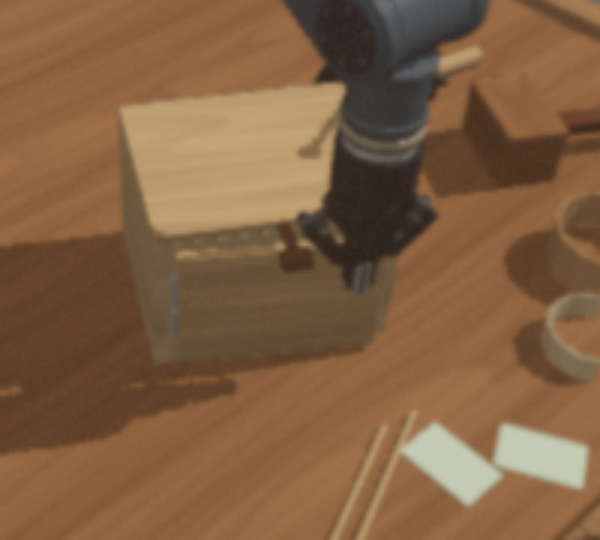

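Call:
jog_arm --xyz '[[-0.12, 0.07, 0], [-0.12, 0.07, 0], [-0.12, 0.07, 0], [-0.12, 0.07, 0], [0, 0, 0]]' --twist '[[0, 0, 0], [0, 0, 0], [0, 0, 0], [0, 0, 0], [0, 0, 0]]'

```text
time: 6.63
tcp_pos: [0.6809, 0.099, 0.1115]
tcp_rot: [[-0.872, 0.489, 0.001], [0.489, 0.872, -0.001], [-0.001, 0.0, -1.0]]
contact_force: [0.9, -1.0, -1.7]
gripper_width: 0.0003
grasp_force: 0.6
```

Call:
jog_arm --xyz '[[-0.09, 0.05, 0], [-0.09, 0.05, 0], [0, 0, 0]]' --twist '[[0, 0, 0], [0, 0, 0], [0, 0, 0]]'

```text
time: 6.88
tcp_pos: [0.6811, 0.099, 0.1118]
tcp_rot: [[-0.872, 0.489, 0.013], [0.489, 0.872, -0.004], [-0.013, 0.002, -1.0]]
contact_force: [11.2, -7.1, -8.0]
gripper_width: 0.0002
grasp_force: 6.3
```

Call:
jog_arm --xyz '[[0.8, -0.45, 0], [0.8, -0.45, 0], [0, 0, 1], [0, 0, 1], [0, 0, 1], [0, 0, 1], [0, 0, 1], [0, -0.3, 0.3], [0, 0, 0]]' --twist '[[0, 0, 0], [0, 0, 0], [0, 0, 0], [0, 0, 0], [0, 0, 0], [0, 0, 0], [0, 0, 0], [0, 0, 0], [0, 0, 0]]' --jaw 0.4

```text
time: 7.63
tcp_pos: [0.7252, 0.0645, 0.2744]
tcp_rot: [[-0.872, 0.49, 0.007], [0.49, 0.872, -0.001], [-0.007, 0.002, -1.0]]
contact_force: [0.4, -0.1, 0.6]
gripper_width: 0.06
grasp_force: 0.0
```

```bash
python3 - <<'E'
from look import *
for c in("scene","top","wrist"): look(c,c+"2",["door_free","door_hinge","knob","lid_hinge","lid_edge","pointer_tip"])
im=cv2.imread("pics/scene2.png")[120:300,260:460]; cv2.imwrite("pics/crop2.png",cv2.resize(im,None,fx=3,fy=3))
s=bot.observe();print(s["tcp_pos"],s["contact_force"],s["gripper_width"])
E
```

```text
scene door_free [([0.6924, 0.1357, 0.1516], 0.78), ([0.4534, 0.1512, 0.164], 0.44)]
scene door_hinge [([0.5809, -0.0335, 0.1514], 0.72)]
scene knob [([0.6705, 0.0304, 0.1672], 0.56)]
scene lid_hinge [([0.452, 0.1512, 0.1647], 0.95)]
scene lid_edge [([0.6361, 0.1899, 0.1602], 0.77)]
scene pointer_tip []
top door_free []
top door_hinge [([0.6195, -0.4468, 0.0015], 0.58), ([0.5844, -0.0335, 0.1517], 0.44)]
top knob [([0.6692, 0.0311, 0.1657], 0.69)]
top lid_hinge []
top lid_edge [([0.6369, 0.195, 0.1668], 0.82)]
top pointer_tip [([0.6194, 0.2188, 0.2566], 0.5)]
wrist door_free [([0.6862, 0.1377, 0.1481], 0.74)]
wrist door_hinge [([0.5842, -0.0315, 0.1524], 0.72)]
wrist knob [([0.6705, 0.0334, 0.1665], 0.89)]
wrist lid_hinge []
wrist lid_edge []
wrist pointer_tip []
[0.72367716 0.06573629 0.27042876] [-0.02576433  0.95052523  0.14319151] 0.059538705993549865
```

View pics/crop2.png

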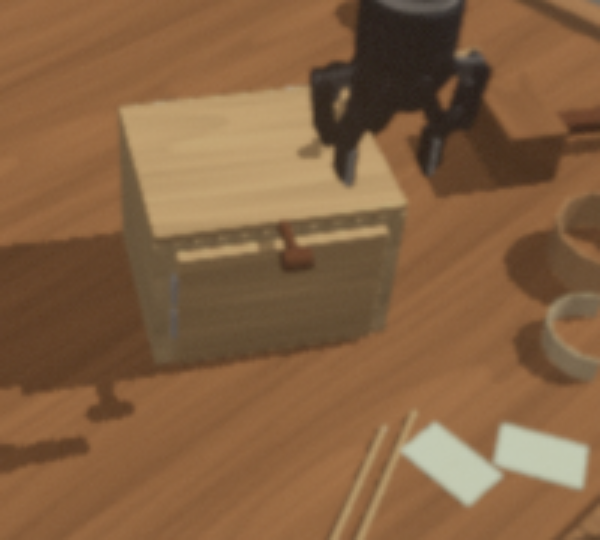

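View pics/wrist2.png

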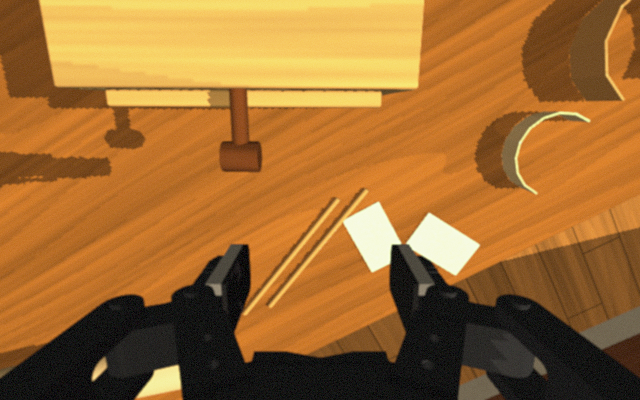

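Call:
jog_arm --xyz '[[-0.89, -0.56, 0], [-0.89, -0.56, 0], [0, 0, -1], [0, 0, -1], [0, 0, 0]]' --twist '[[0, 0, 0], [0, 0, 0], [0, 0, 0], [0, 0, 0], [0, 0, 0]]'

```text
time: 9.1
tcp_pos: [0.6659, 0.0322, 0.2048]
tcp_rot: [[-0.872, 0.49, -0.012], [0.49, 0.872, 0.001], [0.011, -0.004, -1.0]]
contact_force: [-1.2, 0.6, -0.7]
gripper_width: 0.0594
grasp_force: 0.0
```

```bash
python3 - <<'E'
from look import *
look("wrist","wrist3",["knob"])
look("top","top3",["pointer_tip","lid_hinge"])
look("scene","scene3",["pointer_tip","lid_hinge"])
s=bot.observe();print(s["tcp_pos"])
E
```

```text
wrist knob [([0.6733, 0.0331, 0.163], 0.91)]
top pointer_tip [([0.6171, 0.2226, 0.2556], 0.62)]
top lid_hinge [([0.4549, 0.1539, 0.1684], 0.66)]
scene pointer_tip [([0.5883, 0.4979, -0.0042], 0.56), ([0.6218, 0.2173, 0.256], 0.37)]
scene lid_hinge [([0.4531, 0.1522, 0.1657], 0.83)]
[0.67129755 0.03232595 0.21194496]
```

View pics/wrist3.png

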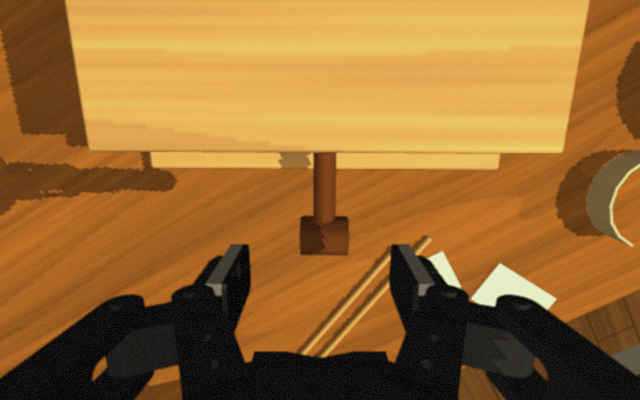

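Call:
jog_arm --xyz '[[0, 0, -1], [0, 0, -1], [0, 0, -0.13], [0, 0, 0], [0, 0, 0]]' --twist '[[0, 0, 0], [0, 0, 0], [0, 0, 0], [0, 0, 0], [0, 0, 0]]'

```text
time: 9.92
tcp_pos: [0.6711, 0.0321, 0.1475]
tcp_rot: [[-0.872, 0.489, 0.002], [0.489, 0.872, -0.0], [-0.001, 0.001, -1.0]]
contact_force: [-0.4, -0.3, 0.9]
gripper_width: 0.0595
grasp_force: 0.0
```

Call:
jog_arm --xyz '[[0, 0, 0], [0, 0, 0], [0, 0, 0], [0, 0, 0], [0, 0, 0], [0, 0, 0], [0, 0, 0], [0, 0, 0]]' --twist '[[0, 0, 0], [0, 0, 0], [0, 0, 0], [0, 0, 0], [0, 0, 0], [0, 0, 0], [0, 0, 0], [0, 0, 0]]' --jaw -1 --newtons 35

```text
time: 10.58
tcp_pos: [0.6712, 0.0317, 0.1476]
tcp_rot: [[-0.872, 0.49, 0.002], [0.49, 0.872, -0.001], [-0.002, 0.001, -1.0]]
contact_force: [-1.1, -3.5, 6.1]
gripper_width: 0.0254
grasp_force: 37.9
```

Gripped at 25.4 mm. Lift along the arc.

Call:
jog_arm --xyz '[[-0.01, 0.01, 0.35], [-0.02, 0.01, 0.35], [-0.08, 0.04, 0.69], [-0.13, 0.07, 0.68], [-0.18, 0.1, 0.67], [0, 0, 0], [0, 0, 0]]' --twist '[[0, 0, 0], [0, 0, 0], [0, 0, 0], [0, 0, 0], [0, 0, 0], [0, 0, 0], [0, 0, 0]]'

```text
time: 11.17
tcp_pos: [0.6578, 0.0393, 0.2292]
tcp_rot: [[-0.872, 0.489, 0.002], [0.489, 0.872, -0.0], [-0.001, 0.001, -1.0]]
contact_force: [2.8, -1.5, -1.5]
gripper_width: 0.0257
grasp_force: 36.1
```

Call:
jog_arm --xyz '[[-0.22, 0.12, 0.65], [-0.28, 0.15, 0.62], [-0.32, 0.18, 0.59], [-0.18, 0.1, 0.29], [-0.18, 0.1, 0.27], [0, 0, 0], [0, 0, 0], [0, 0, 0]]' --twist '[[0, 0, 0], [0, 0, 0], [0, 0, 0], [0, 0, 0], [0, 0, 0], [0, 0, 0], [0, 0, 0], [0, 0, 0]]'

```text
time: 11.83
tcp_pos: [0.6228, 0.059, 0.3004]
tcp_rot: [[-0.872, 0.49, 0.0], [0.49, 0.872, 0.001], [0.0, 0.001, -1.0]]
contact_force: [4.4, 2.3, -3.4]
gripper_width: 0.0253
grasp_force: 35.4
```

```bash
python3 - <<'E'
from look import *
for c in("scene","top","wrist"): look(c,c+"4",["door_free","knob","lid_hinge","lid_edge","pointer_tip"])
im=cv2.imread("pics/scene4.png")[80:280,260:460]; cv2.imwrite("pics/crop4.png",cv2.resize(im,None,fx=3,fy=3))
s=bot.observe();print(s["time"],s["tcp_pos"],s["contact_force"],s["gripper_width"],s["grasp_force"])
E
```

```text
scene door_free []
scene knob [([0.6244, 0.0565, 0.317], 0.92), ([0.5921, 0.4964, -0.003], 0.22)]
scene lid_hinge [([0.4547, 0.1523, 0.1646], 0.96)]
scene lid_edge [([0.6109, 0.2037, 0.2469], 0.89)]
scene pointer_tip []
top door_free []
top knob [([0.6276, 0.0593, 0.3219], 0.81)]
top lid_hinge []
top lid_edge [([0.6132, 0.2076, 0.2514], 0.94), ([0.6198, -0.4471, -0.0022], 0.22)]
top pointer_tip [([0.6176, 0.222, 0.26], 0.52)]
wrist door_free [([0.6865, 0.1385, 0.1475], 0.8), ([0.6207, -0.4481, 0.0001], 0.34)]
wrist knob [([0.6291, 0.0577, 0.314], 0.97)]
wrist lid_hinge []
wrist lid_edge [([0.6125, 0.1991, 0.2513], 0.94)]
wrist pointer_tip [([0.618, 0.221, 0.2524], 0.57)]
12.7333 [0.6228498  0.05900209 0.30029735] [ 4.03027087  2.79461006 -3.05249989] 0.025554608011294846 35.42920410633087
```

View pics/crop4.png

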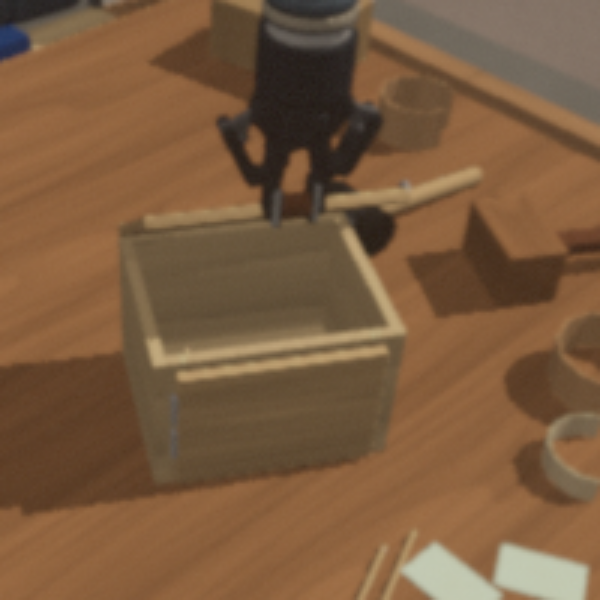

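```bash
python3 - <<'E'
from look import *
f=np.array([.8755,-.483]);s=np.array([.483,.8755]);h=np.array([.4545,.152])
for c in("wrist","top","scene"):
    im=bot.camera(c).copy(); k=bot.get_calibration(c)
    F=200/np.tan(np.radians(k["vfov"]/2));K=np.array([[F,0,k["cx"]],[0,F,k["cy"]],[0,0,1]])
    r=bot.trace(c,"pointer_tip"); print(c,[(d["confidence"],d["region"].sum(),np.argwhere(d["region"]).mean(0)[::-1]) for d in r[:2]])
    big=cv2.resize(im,None,fx=4,fy=4,interpolation=cv2.INTER_CUBIC)
    for th,col in((.6,(255,0,0)),(.65,(255,255,0)),(.7,(0,255,0))):
        P=[[*(h+s*.137+f*q*np.cos(th)),.166+q*np.sin(th)] for q in(.02,.08,.14)]
        p=cv2.projectPoints(np.array(P),np.array(k["rvec"]),np.array(k["tvec"]),K,np.array(k["dist"]))[0][:,0]
        print(th,p.round(1).tolist())
        for u in p: cv2.circle(big,tuple(int(v) for v in u*4+2),3,col,-1)
    m=p.mean(0).astype(int)*4; x=np.clip(m[0]-200,0,2160);y=np.clip(m[1]-200,0,1200)
    cv2.imwrite(f"pics/b_{c}.png",big[y:y+400,x:x+400,::-1])
a=[cv2.imread(f"pics/b_{c}.png") for c in("wrist","top")]
cv2.imwrite("pics/b.png",np.hstack(a))
E
```

```text
wrist [(0.75, np.int64(2485), array([583.28933602,  47.73199195]))]
0.6 [[526.9, -72.1], [547.4, -3.1], [572.3, 80.5]]
0.65 [[527.7, -73.8], [551.6, -9.3], [581.3, 71.5]]
0.7 [[528.6, -75.5], [555.8, -15.8], [590.8, 61.2]]
top [(0.66, np.int64(1930), array([285.40725389, 201.62435233])), (0.41, np.int64(42), array([243.73809524, 189.28571429]))]
0.6 [[237.1, 208.6], [243.7, 193.0], [250.5, 176.7]]
0.65 [[237.0, 208.7], [243.0, 193.6], [249.4, 177.7]]
0.7 [[236.8, 208.9], [242.4, 194.2], [248.3, 178.7]]
scene []
0.6 [[379.4, 147.5], [386.1, 147.5], [393.5, 147.6]]
0.65 [[379.4, 147.2], [386.0, 146.2], [393.3, 145.1]]
0.7 [[379.3, 146.9], [385.8, 144.9], [393.0, 142.6]]
```

View pics/b.png

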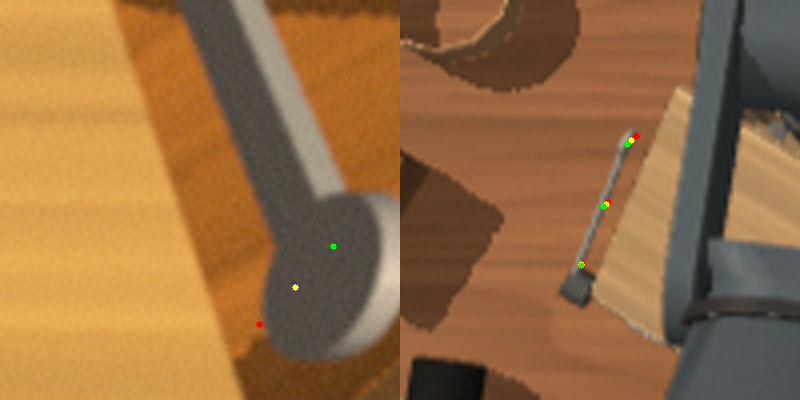

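```bash
python3 -c "
from plant import bot
print(bot.observe()['grasp_force'],bot.close_job())"
```

```text
the job is handed in; nothing more can be done
35.428707003593445 None
```

I pushed the door shut (it looked fully seated in the camera views), lifted the lid to about 0.675 rad (the pointer reads about 0.67), and handed the job in still gripping the knob at about 35 N; no verdict came back.

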